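# Free the magnifier's elbow and bring the lens over the lock cylinder

### The arm

A 7-joint arm with a two-finger parallel gripper is mounted at the origin on the work surface. World frame = base frame: x ahead of the robot, y to its left, z up, the work surface at z = 0. Lengths are in m, angles in rad, forces in N, time in s.
With the tool pointing down it reaches from about 0.425 to 0.875 m from the base axis. Payload 4.7 kg.
Tool frame: the origin (TCP) lies at the very end of the fingers, on their centre line; the grasp point (between the pads) lies ctrl.pinch_z behind it (ctrl.pinch_z is the distance from the TCP to the grasp point, in m); x points along the fingers, y is the direction in which the jaws open and shut, and the axes are right-handed (so a half turn about x gives the same grasp; the last joint's range is limited). The gripper opens to 87 mm and grips with 3 to 60 N. Pads are 19 mm wide; open, the fingers measure 117 mm over their backs; the gripper's body (75 mm by 190 mm) begins 51 mm behind the grasp point.
Start: joints at [-1.288, 0.321, -0.07, 1.45, 0.023, 1.371, -0.057], TCP at [0.173, 0.627, 0.201] pointing down, gripper open.
Joint ranges: [-2.86, 2.86], [-0.3, 2.09], [-1.38, 1.24], [0.06, 2.45], [-1.56, 4.7], [0.09, 2.05], [-2.69, 2.69]. Speed limits (rad/s): [2.57, 2.57, 3.14, 3.14, 3.14, 3.14, 3.14].

### API

Orientations are given as a rotation vector (axis times angle).
In Python, from bench import get_state, get_image, camera_info, order, ctrl gives the robot as it stands.
- The arm moves only by the tool jog_arm, never from a script. Its arguments are lists of equal length, an entry for each row: "claw": the finger opening in mm, from 0 to 87; "xyz": the shift along the tool's x, y, z in mm, a list of three; "roll": the turn about the tool's x in degrees. In form: {"claw": [claw, ...], "xyz": [[tx, ty, tz], ...], "roll": [roll, ...]}. A call has 1 to 5 rows; each row is the pose to reach, as a shift and turn from the pose measured when the call began, along the tool's axes at that moment; what a row does not reach only later rows make up. A row lasts 1/10 s, in which the tool goes at most 50 mm and 8.59 degrees, less where a joint would pass 70% of its speed; a pose out of reach is approached as far as the arm can. A call with a gripper value outside its range is refused whole. The fingers move at their own pace and stop on an object; "force" is the grip in N (left out, the last holds). Time passes only in rows, so rows that repeat a pose let the fingers close. It gives the time, the measured TCP pose, the force and the opening at its end, in the units of the state.
- get_state(): the state, without advancing time (a new reading comes with each control period).
- get_image(name): name is "scene" or "top" or "wrist"; returns (picture, depth): 420x560x3 uint8, red, green, blue; 420x560 float32, m along the optical axis (not along the pixel's ray), 0 where there is no reading.
- camera_info(name): a dict with "intrinsics" (3x3 intrinsics, pixels), "dist" ([k1, k2, p1, p2, k3] as OpenCV has them; the pictures are not rectified), "rvec" (rotation vector, rad) and "tvec" (3), from world to camera coordinates, as OpenCV has them; the wrist camera has in their place "tool_from_camera" (4x4, takes a point from camera to tool coordinates, whose origin is the TCP and whose axes are the tool frame's). Camera axes: x right, y down, z forward; pixel columns grow to the right and rows downward; lengths in m; the calibration is good to about 2 mm. A picture is of the moment at which its call begins: read the wrist's pose just before it. camera_info takes no time and is no camera call.
- order.close_job(): hands the job in, once; it reports no verdict.
The state is a dict: "time": time; "joint_positions": joint angles; "qd": joint speeds; "joint_torque": joint torques, N m; "position": TCP position; "tool_rot": TCP orientation; "ft_force": force on the tool from outside, world axes, zero at the start; "torque": the same for the moment, N m; "grip_width": opening from 0.0 (shut) to 1.0 (fully open).
Only numpy, scipy, OpenCV 4.12 (cv2) and the standard library are available. Lean on these libraries where they do the work, as an engineer would, in place of code of your own. Each camera call takes 0.05 s, during which the arm holds its last target. There are 200 camera calls.

### The job

The bench magnifier is parked aside with its elbow clamped by the knurled nut on top. With a fingertip rolled along the nut's rim, without gripping it, loosen it by two full turns (anticlockwise seen from above); only then, so that the clamped joint is not forced, push the lens with the fingertip until it is centred over the brass lock cylinder. Grip nothing, and leave the lock cylinder and the other hardware on the counter where they lie.

Things in the scene. Friction and masses are not known exactly. Their poses are not given: they have to be found in the camera images.
- locknut: the elbow's knurled locking nut: black, 44 mm across its ribbed rim, 18 mm high, upright axis; origin on its axis at its underside, 200 mm above the counter when tight. The elbow's topmost part: the stud's end is 10 mm above it, the arm's 36 mm hub 3 mm below, the arm bar 7 mm below. This frame does not turn; it rises 1.25 mm a turn. Its mount is rigid; the rim turns at 2 to 3 N
- nut_turn (a joint): how far the nut has been unscrewed, rad, counted on over full turns: 0 = tight (as it stands at the start), grows anticlockwise seen from above, two full turns = 12.57. It has friction and stays where it is left; the thread ends at 19.5
- nut_mark (a point): outer end of the white index line on the nut's top face, 20 mm from the nut's axis; goes round with the nut
- upper_arm (a joint): swing of the upper arm about the upright elbow axis (the nut's axis), rad: at 0 the arm points from the elbow straight towards the robot (-x), at 1.57 to +y; range 0 to 1.90. Parked at 1.40 to 1.60. A friction  a push of 1 to 2 N at the lens swings it and it stays where it is left; it must not be forced round before the nut is loosened
- lens_centre (a point): centre of the round magnifier lens, 230 mm from the elbow axis, about 175 mm above the counter. The lens sits in a black ring 116 mm in outer diameter and 22 mm high (164 to 186 mm above the counter), level
- bar_root (a point): point on the elbow axis, 183 mm above the counter, at mid height of the upper arm's straight grey bar (16 mm wide, 20 mm high); its x axis points along the bar to the lens
- magnifier: the fixed part of the magnifier: clamp at the counter's far edge, post 255 mm beyond and 100 mm to the right (-y) of the elbow, and a lower arm (16 mm wide, 144 to 164 mm above the counter) from post to elbow. Origin on the elbow axis, at counter height
- lock_cylinder: brass double lock cylinder standing on the counter, 65 mm long (its x axis), 17 mm wide, 33 mm high; origin at the middle of its underside. It lies near the circle that the lens sweeps, in one of three places that it shares with the key and the packer
- window_key: silver window key, lying, 69 mm long, ring bow 32 mm wide; origin near its middle, on its underside
- hinge_packer: white plastic hinge packer, a flat ribbed plate 100 x 28 x 6 mm; origin at the middle of its underside
- spindle: black square handle spindle, 110 x 8 x 8 mm, lying; origin at the middle of its underside
- bead_sample: clear acrylic glazing bead sample, 150 x 18 x 18 mm, lying; origin at the middle of its underside
Not all that is in view belongs to the job. Of the things like the lock_cylinder, leave any that is purple or white; of the rest the larger one is meant.

How it is judged:
By the outcome, as a careful person would: the job done as asked, in the order asked, and still so for the second after the job is handed in, with the robot touching nothing.
It also fails if it takes over 67 s, if anything falls off the work surface, if the arm or the gripper's body presses on something with over 40 N, if the wrist force passes 120 N, or if a joint passes its speed limit or range.

## Working session

There is one attempt and no reset: what is moved stays moved. The work goes in short steps, Python scripts to look and compute and a tool call to move; the robot and the scene stay as the last step left them, time stands still between calls to the robot, and variables do not carry over. Pictures are saved under pics/ and viewed, about 8 in all and at most 12, crops included, and the job is handed in when it is done.

Besides the shell and the picture viewer there is one more tool, called after "Call:" as a command line: name --pt "numbers of a row" for each row, then --argument value for the rest. jog_arm: Moves the arm, as the interface text tells. Its arguments: {"type":"object","properties":{"claw":{"type":"array"},"xyz":{"type":"array"},"roll":{"type":"array"},"force":{"type":"number"}},"required":["claw","xyz","roll"]}

```bash
ls; mkdir -p pics; python3 - <<'E'
from bench import *
import cv2,numpy as np
s=get_state();print({k:np.round(v,3) if not isinstance(v,dict) else v for k,v in s.items()},ctrl.pinch_z)
for n in ["scene","top"]:
    im,d=get_image(n);cv2.imwrite(f"pics/{n}0.png",im[:,:,::-1]);np.save(f"pics/{n}0.npy",d);print(n,camera_info(n))
print(camera_info("wrist"))
E
```

```text
pics
{'time': np.float64(0.0), 'joint_positions': array([-1.288,  0.322, -0.07 ,  1.452,  0.023,  1.371, -0.057]), 'qd': array([ 0.   ,  0.001,  0.   , -0.002, -0.   ,  0.001, -0.001]), 'joint_torque': array([-0.0000e+00, -4.9130e+01, -4.0400e-01, -3.1253e+01, -6.4000e-02,
        4.4000e-02,  0.0000e+00]), 'position': array([0.173, 0.626, 0.2  ]), 'tool_rot': array([ 0.21 ,  1.561, -0.212]), 'ft_force': array([ 1.265, -0.181, -0.289]), 'torque': array([-0.002, -0.04 ,  0.015]), 'grip_width': np.float64(1.001)} 0.0187
scene {'intrinsics': array([[464.12274599,   0.        , 288.14291871],
       [  0.        , 464.12274599, 206.52940366],
       [  0.        ,   0.        ,   1.        ]]), 'dist': array([-0.13118042,  0.        ,  0.        ,  0.        ,  0.        ]), 'rvec': array([ 2.42254194,  0.22419784, -0.10269904]), 'tvec': array([-0.52244313, -0.0322949 ,  1.12498433])}
top {'intrinsics': array([[485.62358269,   0.        , 284.73279352],
       [  0.        , 485.62358269, 208.142493  ],
       [  0.        ,   0.        ,   1.        ]]), 'dist': array([-0.01268297,  0.        ,  0.        ,  0.        ,  0.        ]), 'rvec': array([ 2.08137906, -2.14067953,  0.23574827]), 'tvec': array([-0.07249565,  0.55835551,  0.93479799])}
{'intrinsics': array([[312.55278755,   0.        , 278.77651008],
       [  0.        , 312.55278755, 208.11119687],
       [  0.        ,   0.        ,   1.        ]]), 'dist': array([-0.05916324,  0.        ,  0.        ,  0.        ,  0.        ]), 'tool_from_camera': array([[ 1.09474155e-03, -2.53442591e-01,  9.67349810e-01,
        -1.83698037e-01],
       [ 9.99998873e-01, -7.16637216e-04, -1.31944690e-03,
        -2.22563515e-04],
       [ 1.02764292e-03,  9.67350164e-01,  2.53441521e-01,
        -6.81491180e-02],
       [ 0.00000000e+00,  0.00000000e+00,  0.00000000e+00,
         1.00000000e+00]])}
```

View pics/scene0.png

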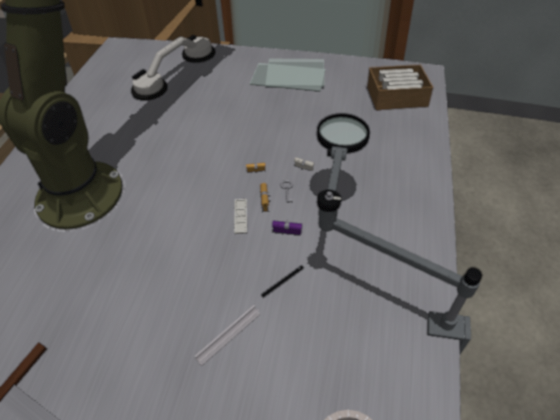

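View pics/top0.png

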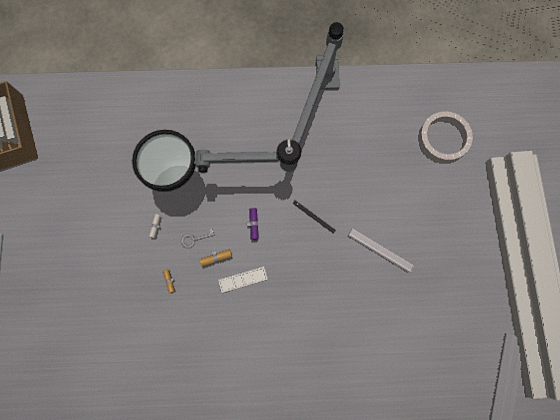

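The larger brass one, at top (216,258) / scene (265,195), is the target. The others like it are the smaller brass (169,281), the purple (254,223) and the white (155,226), and these stay where they are. Next I measure positions and check a close crop.

```bash
cat > h.py <<'E'
import numpy as np,cv2
from bench import *
from scipy.spatial.transform import Rotation as R
def cam(n,T=None):
    c=camera_info(n)
    if n=="wrist":
        M=T@c["tool_from_camera"]; return c,M[:3,:3],M[:3,3]
    Rm=cv2.Rodrigues(c["rvec"])[0]; return c,Rm.T,-Rm.T@c["tvec"]
def ray(n,px,z,T=None):
    c,Rw,o=cam(n,T)
    u=cv2.undistortPoints(np.float32(px).reshape(-1,1,2),c["intrinsics"],c["dist"]).reshape(-1,2)
    d=np.c_[u,np.ones(len(u))]@Rw.T
    return o+d*((z-o[2])/d[:,2])[:,None]
def blobs(mask,mn=15):
    k,l,s,c=cv2.connectedComponentsWithStats(mask.astype(np.uint8))
    return [(l==i,s[i],c[i]) for i in range(1,k) if s[i][4]>=mn]
def fit_circle(p):
    A=np.c_[2*p[:,:2],np.ones(len(p))]; x=np.linalg.lstsq(A,(p[:,:2]**2).sum(1),rcond=None)[0]
    return x[:2],np.sqrt(x[2]+x[0]**2+x[1]**2)
def toolT(s):
    T=np.eye(4);T[:3,:3]=R.from_rotvec(s["tool_rot"]).as_matrix();T[:3,3]=s["position"];return T
E
python3 - <<'E'
from h import *
im=cv2.imread("pics/top0.png");d=np.load("pics/top0.npy")
print("camera at",cam("top")[2])
dark=im.max(2)<60
dark[:80]=0
for m,s,c in blobs(dark,60):
    if s[0]>450: continue
    cn=max(cv2.findContours(m.astype(np.uint8),0,2)[0],key=len)[:,0]
    z=.186 if s[2]>45 else .218
    print("dark",s,fit_circle(ray("top",cn,z)),"med depth z", np.median(d[m]))
hsv=cv2.cvtColor(im,cv2.COLOR_BGR2HSV)
br=(hsv[...,0]>8)&(hsv[...,0]<28)&(hsv[...,1]>120)&(hsv[...,2]>60);br[:, :60]=0
for m,s,c in blobs(br,30):
    p=ray("top",np.argwhere(m)[:,::-1],.03)[:,:2]
    r=cv2.minAreaRect(p.astype(np.float32)*1000); print("brass",s,p.mean(0),r)
a=cv2.resize(im[60:300,120:320],None,fx=2.4,fy=2.4,interpolation=3)
cv2.imwrite("pics/crop.png",a)
s=get_state();print(toolT(s)[:3,:3].round(3))
E
```

```text
camera at [ 0.34392213 -0.07776841  1.03273104]
dark [319  80  20  12  62] (array([ 0.74445795, -0.17130685]), np.float64(0.01221292836380421)) med depth z 1.1099359
dark [132 130  64  62 833] (array([0.62497778, 0.13107468]), np.float64(0.057294762120922535)) med depth z 0.88743937
dark [207 140  95  32 633] (array([ 0.62924045, -0.0372871 ]), np.float64(0.06323987887534678)) med depth z 0.85922563
dark [197 165  12   8  68] (array([0.59876327, 0.05541371]), np.float64(0.008468901738405504)) med depth z 0.88225377
dark [293 201  42  32 182] (array([ 0.49787158, -0.12798535]), np.float64(0.0299748046762016)) med depth z 1.0460029
brass [217 250  15  11 100] [0.46760319 0.04001214] ((467.732666015625, 39.898075103759766), (14.555952072143555, 28.071231842041016), 17.01738929748535)
brass [200 256  14  10  95] [0.45658304 0.07626904] ((456.5355224609375, 76.41329956054688), (14.517355918884277, 26.615684509277344), 17.020538330078125)
brass [163 270   8  10  52] [0.43070429 0.1579341 ] ((430.90899658203125, 157.63702392578125), (18.486661911010742, 11.501811027526855), 19.558664321899414)
brass [167 282   8  11  59] [0.40457123 0.14942852] ((404.4697265625, 149.43692016601562), (20.10741424560547, 11.603882789611816), 16.98679542541504)
[[-0.     0.266  0.964]
 [-0.002  0.964 -0.266]
 [-1.    -0.002  0.   ]]
```

View pics/crop.png

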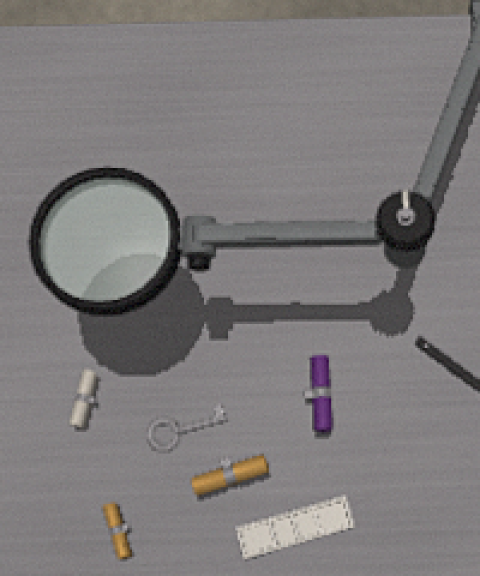

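The crop confirms it: the nut is at crop (405,219), with its white mark pointing up (+x). The lens ring is at (106,241) and the large brass cylinder at (230,476). Next I get the nut centre from depth and check the 230 mm distances.

```bash
python3 - <<'E'
from h import *
im=cv2.imread("pics/top0.png");d=np.load("pics/top0.npy")
c,Rw,o=cam("top")
ys,xs=np.mgrid[110:190,250:330];px=np.c_[xs.ravel(),ys.ravel()]
u=cv2.undistortPoints(px.astype(np.float32).reshape(-1,1,2),c["intrinsics"],c["dist"]).reshape(-1,2)
P=o+(np.c_[u,np.ones(len(u))]*d[ys.ravel(),xs.ravel()][:,None])@Rw.T
h=(P[:,2]>.207)&(P[:,2]<.24)
m=np.zeros((420,560),np.uint8);m[px[h][:,1],px[h][:,0]]=1
print(h.sum(),np.percentile(P[h][:,2],[5,50,95]))
cn=max(cv2.findContours(m,0,2)[0],key=len)[:,0]
q,r=fit_circle(ray("top",cn,.218));print("nut",q,r, cv2.minEnclosingCircle(cn))
L=np.array([.62498,.13107]);B=np.array([.4622,.0581])
w=(im.min(2)>150)&(m>0);print("mark",ray("top",np.argwhere(w)[:,::-1],.218).mean(0),w.sum())
for n,v in (("lens",L),("cyl",B)):
    e=v-q;print(n,np.linalg.norm(e),np.arctan2(e[1],-e[0]))
E
```

```text
468 [0.21242816 0.21748634 0.22099075]
nut [ 0.62383756 -0.09599548] 0.021352170567911742 ((288.2804870605469, 151.5792694091797), 12.582496643066406)
mark [ 0.63632057 -0.09622899  0.218     ] 20
lens 0.22706834921253416 1.5758276040627972
cyl 0.22332065872891893 0.761515164669043
```

Call:
jog_arm --claw '[0,0,0,0,0]' --pt "-50 0 0" --pt "-65 -45 45" --pt "-65 -80 80" --pt "-65 -115 115" --pt "-65 -150 150" --roll '[0,-7,-15.4,-15.4,-15.4]' --force 10

```text
time: 0.6
position: [0.2714, 0.4517, 0.2648]
tool_rot: [-0.002, 1.571, -0.001]
ft_force: [0.9, -0.0, 0.2]
grip_width: 0.629
```

Call:
jog_arm --claw '[0,0,0,0,0]' --pt "0 -43 24" --pt "0 -86 48" --pt "0 -129 72" --pt "0 -172 96" --pt "0 -215 120" --roll '[0,0,0,0,0]'

```text
time: 1.1
position: [0.3919, 0.2346, 0.2649]
tool_rot: [-0.002, 1.571, -0.001]
ft_force: [0.4, -0.0, 0.8]
grip_width: 0.17
```

Call:
jog_arm --claw '[0,0,0,0,0]' --pt "0 -43 24" --pt "0 -86 48" --pt "0 -129 72" --pt "0 -172 96" --pt "0 -200 112" --roll '[0,0,0,0,0]'

```text
time: 1.6
position: [0.5048, 0.0304, 0.2652]
tool_rot: [0.001, 1.571, -0.005]
ft_force: [0.4, 0.1, -0.3]
grip_width: 0.007
```

Call:
jog_arm --claw '[0,0,0]' --pt "0 -40 32" --pt "0 -80 65" --pt "0 -80 65" --roll '[0,0,0]'

```text
time: 1.9
position: [0.5709, -0.0565, 0.2645]
tool_rot: [0.004, 1.571, -0.015]
ft_force: [-0.2, 0.2, -1.5]
grip_width: 0.002
```

```bash
cat > look.py <<'E'
from h import *
import sys
tag=sys.argv[1]
s=get_state();T=toolT(s);im,d=get_image("wrist")
im=im[:,:,::-1].copy();cv2.imwrite(f"pics/w{tag}.png",im)
c,Rw,o=cam("wrist",T)
ys,xs=np.mgrid[0:420,0:560];px=np.c_[xs.ravel(),ys.ravel()]
u=cv2.undistortPoints(px.astype(np.float32).reshape(-1,1,2),c["intrinsics"],c["dist"]).reshape(-1,2)
P=o+(np.c_[u,np.ones(len(u))]*d.ravel()[:,None])@Rw.T
q=np.array([.624,-.096])
h=((P[:,2]>.209)&(P[:,2]<.226)&(np.linalg.norm(P[:,:2]-q,axis=1)<.035)&(d.ravel()>0)).reshape(420,560)
b=max(blobs(h),key=lambda b:b[1][4]);cn=max(cv2.findContours(b[0].astype(np.uint8),0,2)[0],key=len)[:,0]
zt=np.median(P[b[0].ravel()][:,2])
print("pos",s["position"],"F",s["ft_force"],"nut",fit_circle(ray("wrist",cn,.218,T)),"ztop",zt)
w=(im.min(2)>140)&b[0]
p=ray("wrist",np.argwhere(w)[:,::-1],.218,T)[:,:2]-q
if len(p):
    k=np.linalg.norm(p,axis=1);k=(k>.010)&(k<.022);print("mark angle deg",np.degrees(np.arctan2(*p[k].mean(0)[::-1])),k.sum())
E
python3 look.py 1
```

```text
Traceback (most recent call last):
  File "look.py", line 12, in <module>
    b=max(blobs(h),key=lambda b:b[1][4]);cn=max(cv2.findContours(b[0].astype(np.uint8),0,2)[0],key=len)[:,0]
ValueError: max() iterable argument is empty
```

View pics/w1.png

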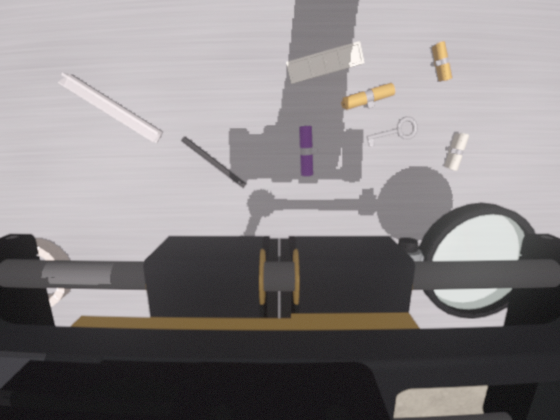

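The fingers hide the nut from this side, so I will work from its far (+x) side. First I get the fingertip shape from the depth.

```bash
python3 - <<'E'
from h import *
im,d=get_image("wrist");c=camera_info("wrist")
ys,xs=np.mgrid[0:420,0:560];px=np.c_[xs.ravel(),ys.ravel()]
u=cv2.undistortPoints(px.astype(np.float32).reshape(-1,1,2),c["intrinsics"],c["dist"]).reshape(-1,2)
M=c["tool_from_camera"]
P=(np.c_[u,np.ones(len(u))]*d.ravel()[:,None])@M[:3,:3].T+M[:3,3]
for a,b in ((-.08,-.06),(-.06,-.04),(-.04,-.02),(-.02,-.01),(-.01,.005)):
    k=(P[:,0]>a)&(P[:,0]<b)&(np.abs(P[:,1])<.06)&(np.abs(P[:,2])<.06)&(d.ravel()>0)
    if k.sum()>5: print(a,b,k.sum(),"y",np.percentile(P[k][:,1],[1,50,99]).round(4),"z",np.percentile(P[k][:,2],[1,50,99]).round(4))
E
```

```text
-0.08 -0.06 673 y [-0.0058 -0.0013  0.0043] z [-0.0069  0.0018  0.0086]
-0.06 -0.04 320 y [-0.0077 -0.001   0.0063] z [-0.0106 -0.0089 -0.0063]
-0.04 -0.02 443 y [-0.0094 -0.0005  0.0078] z [-0.0107 -0.009  -0.0082]
```

Call:
jog_arm --claw '[0,0,0,0,0]' --pt "0 25 40" --pt "0 25 75" --pt "0 0 105" --pt "0 -39 105" --pt "0 -39 105" --roll '[0,0,0,0,0]'

```text
time: 2.5
position: [0.6727, -0.0971, 0.2637]
tool_rot: [0.005, 1.575, -0.018]
ft_force: [-0.6, -1.0, 0.4]
grip_width: 0.004
```

```bash
python3 look.py 2
```

```text
pos [ 0.67270645 -0.09706974  0.26367512] F [-0.56029982 -1.0256296   0.38646637] nut (array([ 0.62768093, -0.09729478]), np.float64(0.020628552145553487)) ztop 0.21772076723439476
mark angle deg -4.811564296501178 69
```

View pics/w2.png

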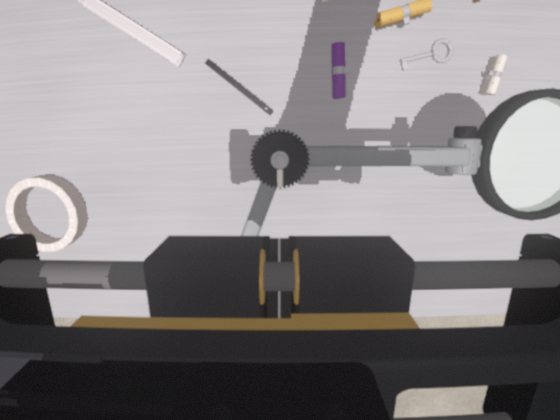

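The wrist view is clear: nut at (280,158), its mark pointing down in the image (+x), lens at top right. Next I lower the finger beside the rim and test-press to learn the stiffness.

Call:
jog_arm --claw '[0,0,0]' --pt "25 -8 -4" --pt "58.5 -8 -4" --pt "58.5 -8 -4" --roll '[0,0,0]'

```text
time: 2.85
position: [0.6655, -0.0983, 0.2011]
tool_rot: [0.006, 1.583, -0.008]
ft_force: [-0.4, 0.8, -1.0]
grip_width: 0.008
```

Call:
jog_arm --claw '[0,0,0]' --pt "0 0 -5" --pt "0 0 -10" --pt "0 0 -13" --roll '[0,0,0]'

```text
time: 3.15
position: [0.6527, -0.0975, 0.203]
tool_rot: [0.006, 1.58, -0.007]
ft_force: [0.4, -0.5, 0.3]
grip_width: 0.002
```

```bash
python3 - <<'E'
from h import *
for i in range(3):
    s=get_state();print(s["time"],s["position"],s["ft_force"].round(2),s["joint_positions"].round(3),s["qd"].round(3))
    get_image("top")
print(toolT(s).round(3))
im,d=get_image("wrist");cv2.imwrite("pics/w3.png",cv2.resize(im[110:310,180:400,::-1],None,fx=2.5,fy=2.5))
E
python3 look.py 3b
```

```text
3.15 [ 0.65266423 -0.09752805  0.20301108] [ 0.35 -0.47  0.35] [-0.381  0.396  0.656  1.432 -0.238  1.403  1.842] [-0.023 -0.064  0.017  0.077  0.035 -0.03  -0.01 ]
3.2 [ 0.65239371 -0.09791441  0.20301888] [ 0.85 -0.22 -1.13] [-0.381  0.396  0.657  1.433 -0.238  1.403  1.842] [ 0.01   0.013  0.006 -0.012 -0.007 -0.006  0.005]
3.25 [ 0.6526817  -0.09808891  0.20285275] [-0.18 -0.12 -0.56] [-0.38   0.397  0.657  1.432 -0.238  1.403  1.842] [ 0.007  0.015 -0.001 -0.004 -0.006 -0.006  0.003]
[[-0.009  0.009  1.     0.653]
 [-0.001  1.    -0.009 -0.098]
 [-1.    -0.001 -0.009  0.203]
 [ 0.     0.     0.     1.   ]]
pos [ 0.65284876 -0.09818367  0.20223999] F [ 0.08543787 -0.54747604 -0.52282995] nut (array([ 0.62671701, -0.09730092]), np.float64(0.020792533503865875)) ztop 0.217696332444582
mark angle deg -1.415117235438469 124
```

View pics/w3.png

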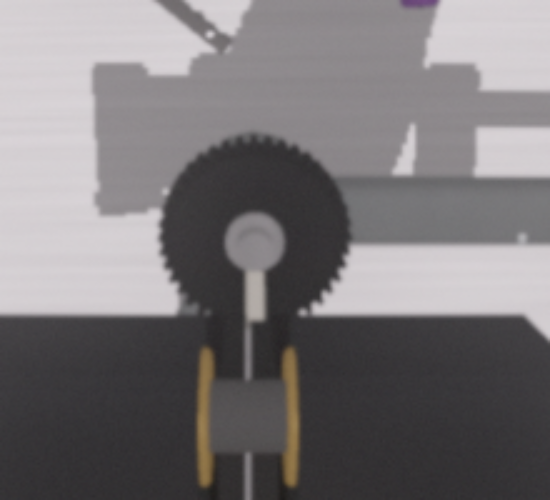

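Call:
jog_arm --claw '[0,0]' --pt "0 0 -3" --pt "0 0 -3" --roll '[0,0]'

```text
time: 3.6
position: [0.6496, -0.0984, 0.2021]
tool_rot: [0.007, 1.581, -0.009]
ft_force: [0.2, -0.6, -0.0]
grip_width: 0.004
```

Call:
jog_arm --claw '[0,0]' --pt "0 0 -3" --pt "0 0 -3" --roll '[0,0]'

```text
time: 3.8
position: [0.6463, -0.0986, 0.2022]
tool_rot: [0.007, 1.582, -0.009]
ft_force: [-0.2, -0.3, -0.1]
grip_width: 0.003
```

Call:
jog_arm --claw '[0,0]' --pt "0 0 -2" --pt "0 0 -2" --roll '[0,0]'

```text
time: 4.0
position: [0.644, -0.0987, 0.2023]
tool_rot: [0.007, 1.582, -0.009]
ft_force: [0.2, -1.1, -0.2]
grip_width: 0.003
```

```bash
python3 look.py 4; python3 - <<'E'
from h import *
im,d=get_image("scene");
s=get_state();print(s["position"],s["ft_force"],s["torque"])
c=camera_info("scene")
for p in (s["position"],[.625,-.097,.218]): print(cv2.projectPoints(np.float32([p]),c["rvec"],c["tvec"],c["intrinsics"],c["dist"])[0])
cv2.imwrite("pics/s4.png",cv2.resize(im[130:280,260:420,::-1],None,fx=4,fy=4,interpolation=2))
E
```

```text
pos [ 0.64404508 -0.09870324  0.202266  ] F [ 0.19726291 -1.0513641  -0.21700559] nut (array([ 0.62376743, -0.09728841]), np.float64(0.019204720224777923)) ztop 0.21769001393196197
mark angle deg -10.61532542752108 32
[ 0.64425456 -0.09857775  0.2022423 ] [ 0.20745062 -0.33613794  0.08586501] [0.02452891 0.00494577 0.00527249]
[[[338.12354 203.97684]]]
[[[327.93973 195.95601]]]
```

View pics/s4.png

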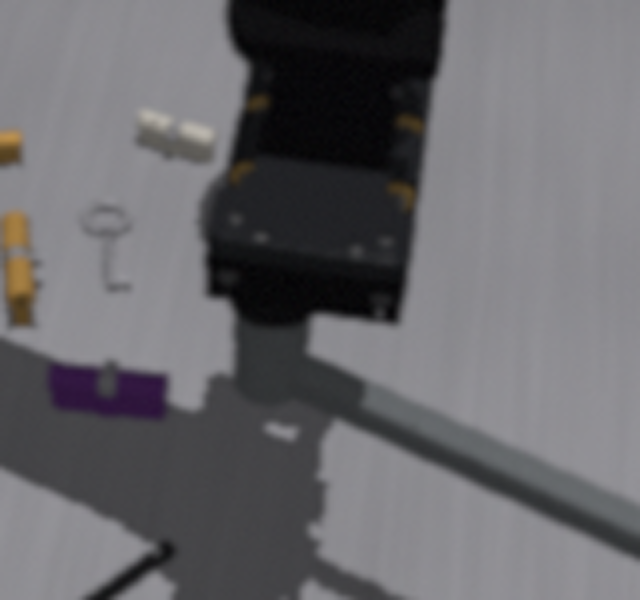

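```bash
python3 - <<'E'
from h import *
im,d=get_image("wrist");c=camera_info("wrist")
M=c["tool_from_camera"];I=np.linalg.inv(M)
for p in ([0,0,-.0095],[-.0187,0,-.0095],[0,0,0]):
    q=I[:3,:3]@np.array(p)+I[:3,3];print(p,cv2.projectPoints(q[None],np.zeros(3),np.zeros(3),c["intrinsics"],c["dist"])[0].ravel())
for col in (272,286):
  rows=np.arange(200,300,5);px=np.c_[np.full(len(rows),col),rows].astype(np.float32)
  u=cv2.undistortPoints(px.reshape(-1,1,2),c["intrinsics"],c["dist"]).reshape(-1,2)
  P=(np.c_[u,np.ones(len(u))]*d[rows,col][:,None])@M[:3,:3].T+M[:3,3]
  print(np.c_[rows,P.round(4)*1000])
s=get_state();a=toolT(s);print(np.linalg.inv(a)@[.6267,-.0973,.218,1])
E
```

```text
[0, 0, -0.0095] [279.87622606 224.8391396 ]
[-0.0187, 0, -0.0095] [279.94988571 235.04402509]
[0, 0, 0] [279.87802812 239.348649  ]
[[ 200.   -15.    -4.4  -28.7]
 [ 205.   -15.3   -4.4  -25.9]
 [ 210.   -15.2   -4.4  -23. ]
 [ 215.   -14.3   -4.5  -19.9]
 [ 220.   -18.1   -4.4  -18.1]
 [ 225.   -16.1   -4.5  -14.5]
 [ 230.   -15.7   -4.5  -11.5]
 [ 235.   -14.2   -4.5   -7.9]
 [ 240.   -24.9   -4.3   -8.9]
 [ 245.   -31.7   -4.2   -8.6]
 [ 250.   -38.9   -4.    -8.8]
 [ 255.   -44.    -3.9   -8.3]
 [ 260.   -49.9   -3.8   -8.4]
 [ 265.  -107.7   -2.3  -32.8]
 [ 270.  -108.3   -2.3  -31.6]
 [ 275.  -108.5   -2.3  -30.3]
 [ 280.  -108.8   -2.3  -29. ]
 [ 285.  -108.9   -2.3  -27.5]
 [ 290.  -109.2   -2.3  -26.2]
 [ 295.   -69.9   -3.4   -1.8]]
[[ 200.   -15.     3.4  -28.7]
 [ 205.   -15.8    3.4  -26.1]
 [ 210.   -16.7    3.4  -23.4]
 [ 215.   -17.4    3.4  -20.8]
 [ 220.   -25.8    3.2  -20.4]
 [ 225.   -26.2    3.2  -17.8]
 [ 230.   -25.2    3.2  -14.7]
 [ 235.   -16.2    3.4   -8.6]
 [ 240.   -24.7    3.3   -8.8]
 [ 245.   -32.2    3.1   -8.9]
 [ 250.   -38.8    3.    -8.8]
 [ 255.   -44.7    2.8   -8.6]
 [ 260.   -50.4    2.7   -8.6]
 [ 265.  -106.6    1.4  -32.3]
 [ 270.  -108.6    1.4  -31.8]
 [ 275.  -108.8    1.4  -30.4]
 [ 280.  -108.4    1.4  -28.8]
 [ 285.  -108.6    1.4  -27.4]
 [ 290.  -108.2    1.4  -25.7]
 [ 295.   -70.8    2.3   -2.3]]
[-0.01557102  0.00106359 -0.01778929  1.        ]
```

No contact even though the TCP is inside the rim, so the closed fingers may end short of the stated TCP. I back off and check.

Call:
jog_arm --claw '[0,0,0]' --pt "-10 0 10" --pt "-10 0 28" --pt "-10 0 28" --roll '[0,0,0]'

```text
time: 4.45
position: [0.6739, -0.0982, 0.2116]
tool_rot: [0.006, 1.581, -0.008]
ft_force: [0.7, 0.5, 0.5]
grip_width: 0.006
```

```bash
cat > tip.py <<'E'
from h import *
im,d=get_image("wrist");c=camera_info("wrist");M=c["tool_from_camera"]
for col in (260,272,279,286,298):
  rows=np.arange(210,265,3);px=np.c_[np.full(len(rows),col),rows].astype(np.float32)
  u=cv2.undistortPoints(px.reshape(-1,1,2),c["intrinsics"],c["dist"]).reshape(-1,2)
  P=(np.c_[u,np.ones(len(u))]*d[rows,col][:,None])@M[:3,:3].T+M[:3,3]
  print(col,[(int(r),)+tuple((p*1000).round(0).astype(int)) for r,p in zip(rows,P) if abs(p[2])<.02])
print(get_state()["position"])
E
python3 tip.py
```

```text
260 [(210, np.int64(47), np.int64(-15), np.int64(-6)), (213, np.int64(48), np.int64(-15), np.int64(-4)), (216, np.int64(49), np.int64(-15), np.int64(-1)), (219, np.int64(47), np.int64(-15), np.int64(1)), (222, np.int64(48), np.int64(-15), np.int64(3)), (225, np.int64(47), np.int64(-15), np.int64(6)), (228, np.int64(48), np.int64(-15), np.int64(9)), (231, np.int64(48), np.int64(-15), np.int64(11)), (234, np.int64(48), np.int64(-15), np.int64(13))]
272 [(240, np.int64(-25), np.int64(-4), np.int64(-9)), (243, np.int64(-29), np.int64(-4), np.int64(-9)), (246, np.int64(-33), np.int64(-4), np.int64(-9)), (249, np.int64(-37), np.int64(-4), np.int64(-9)), (252, np.int64(-42), np.int64(-4), np.int64(-9)), (255, np.int64(-45), np.int64(-4), np.int64(-9)), (258, np.int64(-49), np.int64(-4), np.int64(-9)), (261, np.int64(-52), np.int64(-4), np.int64(-9))]
279 [(240, np.int64(-25), np.int64(-1), np.int64(-9)), (243, np.int64(-30), np.int64(-1), np.int64(-9)), (246, np.int64(-33), np.int64(-1), np.int64(-9)), (249, np.int64(-37), np.int64(-1), np.int64(-8)), (252, np.int64(-42), np.int64(-1), np.int64(-9)), (255, np.int64(-46), np.int64(-1), np.int64(-9)), (258, np.int64(-45), np.int64(-1), np.int64(-7)), (261, np.int64(-47), np.int64(-1), np.int64(-6))]
286 [(240, np.int64(-24), np.int64(3), np.int64(-9)), (243, np.int64(-30), np.int64(3), np.int64(-9)), (246, np.int64(-34), np.int64(3), np.int64(-9)), (249, np.int64(-37), np.int64(3), np.int64(-9)), (252, np.int64(-41), np.int64(3), np.int64(-9)), (255, np.int64(-45), np.int64(3), np.int64(-9)), (258, np.int64(-49), np.int64(3), np.int64(-9)), (261, np.int64(-51), np.int64(3), np.int64(-9))]
298 []
[ 0.67262366 -0.09860076  0.21133501]
```

The closed fingertip ends about 19 mm behind the TCP, at tool x ≈ −19 mm. So I set TCP z ≈ 0.185 and press again, staying on the +x side, clear of the bar.

Call:
jog_arm --claw '[0,0,0,0,0]' --pt "13 -6 0" --pt "26 -6 0" --pt "26 -6 -7" --pt "26 -6 -13" --pt "26 -6 -13" --roll '[0,0,0,0,0]'

```text
time: 5.0
position: [0.6597, -0.1044, 0.1858]
tool_rot: [0.006, 1.579, -0.009]
ft_force: [4.4, 0.8, -1.5]
grip_width: 0.003
```

Call:
jog_arm --claw '[0,0]' --pt "0 0 -3" --pt "0 0 -3" --roll '[0,0]'

```text
time: 5.2
position: [0.6595, -0.1043, 0.1866]
tool_rot: [0.005, 1.571, -0.009]
ft_force: [9.4, -1.8, -5.0]
grip_width: 0.003
```

Call:
jog_arm --claw '[0,0]' --pt "0 0 -3" --pt "0 0 -3" --roll '[0,0]'

```text
time: 5.4
position: [0.6597, -0.1042, 0.1871]
tool_rot: [0.004, 1.563, -0.009]
ft_force: [10.5, -0.5, -7.1]
grip_width: 0.009
```

Contact: the rim is at about x = 0.6505, and the stiffness is about 3 N/mm. First rolling stroke now.

Call:
jog_arm --claw '[0,0,0,0,0]' --pt "0 8 -3" --pt "0 16 -3" --pt "0 23 -4" --pt "0 28 -7.5" --pt "0 31.5 -11" --roll '[0,0,0,0,0]'

```text
time: 5.9
position: [0.651, -0.0707, 0.188]
tool_rot: [0.003, 1.558, -0.007]
ft_force: [5.0, 1.4, -0.4]
grip_width: -0.001
```

```bash
python3 look.py 5
```

```text
pos [ 0.65100196 -0.07065281  0.18800118] F [ 4.95894827  1.43681496 -0.38103155] nut (array([ 0.63020844, -0.09335369]), np.float64(0.023736025555956226)) ztop 0.21807048363697423
mark angle deg 90.74856804908492 135
```

View pics/w5.png

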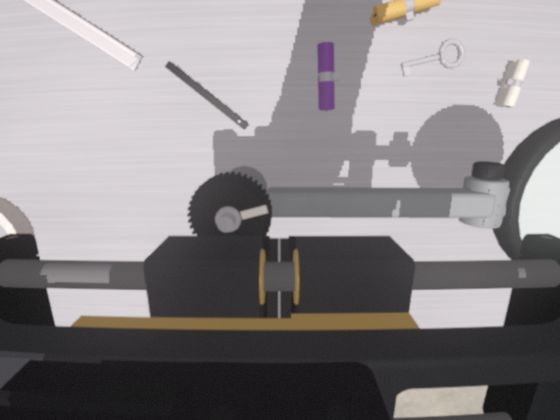

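The first stroke works: the nut is at (229,213) and the mark now points right (+y), so about 1.6 rad. Now longer strokes with a return in the air.

Call:
jog_arm --claw '[0,0,0,0,0]' --pt "0 5 20" --pt "1 -25 27" --pt "1 -60 20" --pt "1 -60 8" --pt "1 -60 8" --roll '[0,0,0,0,0]'

```text
time: 6.45
position: [0.6559, -0.1325, 0.1879]
tool_rot: [0.007, 1.56, -0.009]
ft_force: [-0.3, 0.3, 0.8]
grip_width: 0.008
```

Call:
jog_arm --claw '[0,0,0,0,0]' --pt "0 10 -9" --pt "0 17 -4" --pt "0 26 -2.5" --pt "0 40 -2.5" --pt "0 50 -4" --roll '[0,0,0,0,0]'

```text
time: 6.95
position: [0.6591, -0.0825, 0.1907]
tool_rot: [0.003, 1.545, -0.01]
ft_force: [10.6, -0.2, -0.1]
grip_width: 0.005
```

```bash
sed -i 's/\[.624,-.096\]/[.627,-.097]/' look.py; python3 look.py 6
```

```text
pos [ 0.65910412 -0.08251821  0.19073246] F [10.63642335 -0.24674936 -0.11606516] nut (array([ 0.62928095, -0.09525088]), np.float64(0.02249488158847962)) ztop 0.21846987631588524
mark angle deg -109.09790084015063 236
```

Call:
jog_arm --claw '[0,0,0,0,0]' --pt "0 8 -8" --pt "0 13 7" --pt "3 -10 25" --pt "3 -40 22" --pt "3 -49 0" --roll '[0,0,0,0,0]'

```text
time: 7.5
position: [0.6582, -0.1301, 0.1869]
tool_rot: [0.001, 1.549, -0.008]
ft_force: [-0.6, -1.4, 1.0]
grip_width: 0.003
```

```bash
python3 look.py 7
```

```text
pos [ 0.65822233 -0.1301402   0.1868527 ] F [-0.55178645 -1.36249869  0.97579609] nut (array([ 0.62670999, -0.09789383]), np.float64(0.021284251734540488)) ztop 0.21848711409798605
mark angle deg -99.56441371288963 179
```

Call:
jog_arm --claw '[0,0,0,0,0]' --pt "0 9 -9" --pt "0 16 -4" --pt "0 25 -2.5" --pt "0 39 -2.5" --pt "0 49 -4" --roll '[0,0,0,0,0]'

```text
time: 8.05
position: [0.6595, -0.0841, 0.1904]
tool_rot: [0.001, 1.531, -0.013]
ft_force: [18.6, -0.8, -4.9]
grip_width: 0.003
```

```bash
python3 look.py 8
```

```text
pos [ 0.65951523 -0.08410618  0.19039416] F [18.56030147 -0.84155524 -4.89631536] nut (array([ 0.62913894, -0.09538398]), np.float64(0.022482678978928933)) ztop 0.21912545265961828
mark angle deg 3.252821808923885 220
```

Call:
jog_arm --claw '[0,0,0,0,0]' --pt "0 8 -8" --pt "0 13 7" --pt "2 -10 25" --pt "2 -40 22" --pt "2 -47 0" --roll '[0,0,0,0,0]'

```text
time: 8.6
position: [0.6581, -0.1287, 0.1875]
tool_rot: [0.001, 1.536, -0.009]
ft_force: [-0.6, -1.6, 0.7]
grip_width: 0.007
```

Call:
jog_arm --claw '[0,0,0,0,0]' --pt "0 9 -8" --pt "0 16 -3" --pt "0 25 -1.5" --pt "0 39 -1.5" --pt "0 49 -3" --roll '[0,0,0,0,0]'

```text
time: 9.1
position: [0.6585, -0.0775, 0.1886]
tool_rot: [-0.002, 1.529, -0.007]
ft_force: [2.5, 0.5, -0.3]
grip_width: 0.009
```

```bash
python3 look.py 9
```

```text
pos [ 0.65850397 -0.07749262  0.18864598] F [ 2.50183839  0.45651012 -0.34341527] nut (array([ 0.62964716, -0.09443772]), np.float64(0.023147512909222758)) ztop 0.21956870335066925
mark angle deg -171.6511011090136 182
```

Call:
jog_arm --claw '[0,0,0,0,0]' --pt "0 8 -8" --pt "0 13 7" --pt "1 -10 25" --pt "1 -40 22" --pt "1 -47 0" --roll '[0,0,0,0,0]'

```text
time: 9.65
position: [0.6566, -0.1238, 0.1865]
tool_rot: [-0.002, 1.535, -0.007]
ft_force: [-0.2, -1.2, 0.2]
grip_width: 0.003
```

```bash
python3 look.py 10
```

```text
pos [ 0.65656918 -0.12378502  0.18646834] F [-0.16314777 -1.15383864  0.2281777 ] nut (array([ 0.62659009, -0.09751867]), np.float64(0.02135102302754242)) ztop 0.21947849904164196
mark angle deg 164.09497831547023 178
```

Call:
jog_arm --claw '[0,0,0,0,0]' --pt "0 4 -6" --pt "0 11 -1.5" --pt "0 20 0" --pt "0 34 0" --pt "0 44 -1.5" --roll '[0,0,0,0,0]'

```text
time: 10.2
position: [0.6589, -0.0801, 0.189]
tool_rot: [-0.001, 1.52, -0.008]
ft_force: [14.2, 1.1, -3.4]
grip_width: 0.004
```

Call:
jog_arm --claw '[0,0,0,0,0]' --pt "0 8 -8" --pt "0 13 7" --pt "1 -10 25" --pt "1 -40 22" --pt "1 -48 0" --roll '[0,0,0,0,0]'

```text
time: 10.7
position: [0.6587, -0.13, 0.1877]
tool_rot: [-0.002, 1.521, -0.011]
ft_force: [-0.4, -0.3, 0.2]
grip_width: 0.004
```

```bash
python3 look.py 11
```

```text
pos [ 0.65867454 -0.13002459  0.18774675] F [-0.4463076  -0.28653332  0.22623127] nut (array([ 0.62678808, -0.09769621]), np.float64(0.021640421019558098)) ztop 0.21995782196726762
mark angle deg -26.753443988930677 161
```

```bash
python3 - <<'E'
import cv2,numpy as np
a=[cv2.resize(cv2.imread(f"pics/w{t}.png")[90:260,200:400],None,fx=2,fy=2) for t in ("10","11")]
cv2.imwrite("pics/c11.png",np.hstack(a))
E
```

```text
(no output)
```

View pics/c11.png

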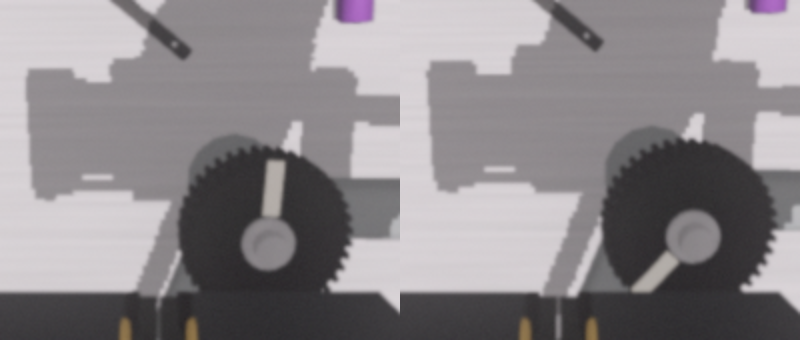

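The right crop (latest) shows the mark pointing about −45°, partly hidden, so about 675° turned. About 45° is left, which needs one short flat stroke of about 19 mm.

Call:
jog_arm --claw '[0,0,0,0,0]' --pt "0 22 9" --pt "0 22 -1.5" --pt "0 31 -1.5" --pt "0 41 -1.5" --pt "0 41 18" --roll '[0,0,0,0,0]'

```text
time: 11.25
position: [0.673, -0.0868, 0.1898]
tool_rot: [0.001, 1.521, -0.007]
ft_force: [-1.1, 0.3, 0.5]
grip_width: 0.01
```

Call:
jog_arm --claw '[0,0,0]' --pt "-30 0 8" --pt "-60 0 8" --pt "-75 0 8" --roll '[0,0,0]'

```text
time: 11.55
position: [0.6776, -0.0847, 0.2678]
tool_rot: [-0.0, 1.519, -0.005]
ft_force: [1.0, -0.1, -0.5]
grip_width: 0.004
```

```bash
python3 look.py 12;  python3 - <<'E'
from h import *
im=cv2.imread("pics/w12.png")
w=(im.min(2)>140)
cv2.imwrite("pics/c12.png",cv2.resize(im[60:240,180:400],None,fx=2.5,fy=2.5))
E
```

```text
pos [ 0.67761297 -0.08465284  0.26782209] F [ 0.98650081 -0.13763534 -0.48355616] nut (array([ 0.62765095, -0.09736314]), np.float64(0.02109650479869815)) ztop 0.220232201460681
mark angle deg 6.7080887255708594 70
```

View pics/c12.png

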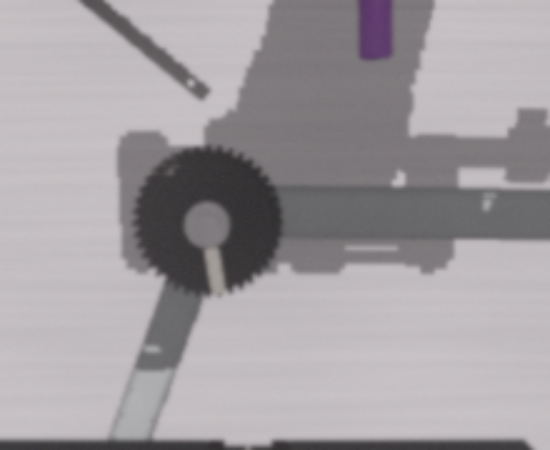

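The mark is 11–12° past its starting direction and the nut top is 2.5 mm higher, so it has turned two full turns plus about 0.2 rad. Next I go beyond the lens to push its ring from the +x side.

Call:
jog_arm --claw '[0,0,0,0,0]' --pt "0 45 20" --pt "1 90 40" --pt "2 135 47" --pt "2 180 47" --pt "2 226 47" --roll '[0,0,0,0,0]'

```text
time: 12.1
position: [0.7248, 0.1428, 0.2679]
tool_rot: [-0.0, 1.519, -0.005]
ft_force: [1.1, 0.2, 0.5]
grip_width: 0.007
```

Call:
jog_arm --claw '[0,0,0]' --pt "0 0 0" --pt "0 0 0" --pt "0 0 0" --roll '[0,0,0]'

```text
time: 12.4
position: [0.7243, 0.1414, 0.2672]
tool_rot: [0.0, 1.52, -0.007]
ft_force: [0.1, -1.1, -0.1]
grip_width: 0.003
```

```bash
cat > lens.py <<'E'
from h import *
import sys
s=get_state();T=toolT(s);print("pos",s["position"],s["tool_rot"],s["ft_force"].round(1))
for n in sys.argv[2:]:
    im,d=get_image(n);im=im[:,:,::-1].copy();cv2.imwrite(f"pics/{n}{sys.argv[1]}.png",im)
    c,Rw,o=cam(n,T)
    ys,xs=np.mgrid[0:420,0:560];px=np.c_[xs.ravel(),ys.ravel()]
    u=cv2.undistortPoints(px.astype(np.float32).reshape(-1,1,2),c["intrinsics"],c["dist"]).reshape(-1,2)
    P=(o+(np.c_[u,np.ones(len(u))]*d.ravel()[:,None])@Rw.T).reshape(420,560,3)
    m=(P[...,2]>.172)&(P[...,2]<.195)&(im.max(2)<75)&(d>0)&(P[...,1]>-.03)
    if m.sum()>50:
        b=max(blobs(m),key=lambda b:b[1][4])[0]
        p=P[b];c0,r0=fit_circle(p)
        print(n,"ring depth",b.sum(),"mean-radius fit",c0,r0)
        for _ in range(3):
            k=np.abs(np.linalg.norm(p[:,:2]-c0,axis=1)-r0)<.008;c0,r0=fit_circle(p[k])
        print("   refined",c0,r0,k.sum())
    hsv=cv2.cvtColor(im,cv2.COLOR_BGR2HSV)
    br=(hsv[...,0]>8)&(hsv[...,0]<28)&(hsv[...,1]>110)&(hsv[...,2]>60)&(P[...,2]>.008)&(P[...,2]<.05)
    for bm,st,cc in blobs(br,20): print("   brass",st[4],P[bm].mean(0),cc)
E
python3 lens.py 13 wrist top
```

```text
pos [0.72425515 0.14137824 0.26722736] [ 7.82236797e-05  1.51982591e+00 -6.74691846e-03] [ 0.1 -1.1 -0.1]
wrist ring depth 2498 mean-radius fit [0.63000151 0.13296998] 0.053307785166878396
   refined [0.63000151 0.13296998] 0.053307785166878396 2498
top ring depth 1038 mean-radius fit [0.62898312 0.10577476] 0.06444532749915098
   refined [0.62812668 0.11721819] 0.0617737735434745 395
   brass 102 [0.46749998 0.03999978 0.03042196] [223.97058824 254.73529412]
   brass 98 [0.4567103  0.07574993 0.03094047] [206.6122449  260.39795918]
   brass 48 [0.43134616 0.16043774 0.02240489] [166.20833333 274.22916667]
   brass 53 [0.4050602  0.15206862 0.02249567] [169.98113208 286.96226415]
```

Call:
jog_arm --claw '[0,0,0,0]' --pt "40 0 -2" --pt "80 0 -4" --pt "116 0 -6" --pt "116 0 -6" --roll '[0,0,0,0]'

```text
time: 12.9
position: [0.7209, 0.1377, 0.1456]
tool_rot: [0.002, 1.529, -0.012]
ft_force: [-1.1, 0.4, -1.0]
grip_width: 0.009
```

Call:
jog_arm --claw '[0,0,0,0,0]' --pt "-3 4 -12" --pt "-5 5 -25" --pt "-6 6 -37" --pt "-6 8 -49" --pt "-7 10 -61" --roll '[0,0,0,0,0]'

```text
time: 13.4
position: [0.6615, 0.1468, 0.1532]
tool_rot: [0.004, 1.524, -0.013]
ft_force: [0.4, -0.7, -0.8]
grip_width: 0.006
```

```bash
python3 lens.py 14 wrist
```

```text
pos [0.6615023  0.14682309 0.15317027] [ 0.00410906  1.52406642 -0.01302336] [ 0.4 -0.7 -0.8]
wrist ring depth 10293 mean-radius fit [0.59232279 0.13064633] 0.052709259632898034
   refined [0.59225658 0.13063469] 0.05267645969047931 10260
```

Call:
jog_arm --claw '[0,0,0,0,0]' --pt "-1 2 -18" --pt "-2 2 -37" --pt "-3 0 -55" --pt "-3 -4 -74" --pt "-4 -9 -92" --roll '[0,0,0,0,0]'

```text
time: 13.95
position: [0.5691, 0.1391, 0.1559]
tool_rot: [0.007, 1.522, -0.011]
ft_force: [1.5, -0.1, -0.2]
grip_width: 0.007
```

```bash
python3 lens.py 15 wrist top
```

```text
pos [0.56909086 0.13914068 0.15590011] [ 0.0072076   1.5217308  -0.01127768] [ 1.5 -0.1 -0.2]
wrist ring depth 9133 mean-radius fit [0.50817709 0.10069386] 0.05307660686332143
   refined [0.50788855 0.10056013] 0.0529104697595271 9040
   brass 281 [0.40705315 0.15201647 0.02279666] [292.09964413  12.60142349]
   brass 279 [0.43362944 0.16018047 0.02271414] [301.11111111  44.29749104]
top ring depth 676 mean-radius fit [0.50201182 0.09635927] 0.05457058516128431
   refined [0.5016815  0.09648284] 0.054378250679343744 670
   brass 103 [0.46760286 0.03988876 0.03049124] [224.01941748 254.67961165]
   brass 97 [0.4565831  0.07584521 0.03106138] [206.55670103 260.45360825]
   brass 48 [0.43123811 0.16041719 0.02211412] [166.25       274.29166667]
   brass 51 [0.40514169 0.15189064 0.02241697] [170.07843137 286.92156863]
```

Call:
jog_arm --claw '[0,0,0,0,0]' --pt "0 -6 -17.5" --pt "0 -14 -35" --pt "0 -19 -45" --pt "0 -22 -50" --pt "0 -22 -50" --roll '[0,0,0,0,0]'

```text
time: 14.55
position: [0.5176, 0.1166, 0.1539]
tool_rot: [0.009, 1.524, -0.012]
ft_force: [0.4, 0.3, -0.6]
grip_width: 0.005
```

```bash
python3 lens.py 16 wrist top
```

```text
pos [0.51759663 0.11662844 0.15392903] [ 0.00889122  1.52407245 -0.01151396] [ 0.4  0.3 -0.6]
wrist ring depth 8903 mean-radius fit [0.4651586  0.06730478] 0.05330447742561319
   refined [0.46472779 0.06703213] 0.05302429265907105 8781
   brass 237 [0.40688465 0.15173089 0.02273692] [315.96202532  72.85232068]
   brass 219 [0.43294364 0.15989659 0.02288247] [324.13242009 101.9086758 ]
top ring depth 635 mean-radius fit [0.46368695 0.06540587] 0.05478706038594649
   refined [0.4630597  0.06548363] 0.05442647357634104 627
   brass 21 [0.84321781 0.52853959 0.03378933] [ 4.19047619 92.23809524]
   brass 20 [0.70606361 0.46308482 0.03414981] [ 28.1  149.95]
   brass 30 [0.68603635 0.50495072 0.03145447] [  8.63333333 159.66666667]
   brass 49 [0.43149784 0.16046118 0.02271656] [166.16326531 274.14285714]
   brass 52 [0.40515678 0.15192752 0.02278879] [170.01923077 286.90384615]
```

Call:
jog_arm --claw '[0,0,0]' --pt "0 -2.5 -3" --pt "0 -5 -6" --pt "0 -5 -6" --roll '[0,0,0]'

```text
time: 14.95
position: [0.5112, 0.112, 0.153]
tool_rot: [0.008, 1.525, -0.012]
ft_force: [0.2, 1.2, 0.6]
grip_width: 0.007
```

Call:
jog_arm --claw '[0,0,0,0,0]' --pt "0 15 15" --pt "0 40 40" --pt "-40 60 60" --pt "-80 100 90" --pt "-80 150 120" --roll '[0,0,0,0,0]'

```text
time: 15.45
position: [0.622, 0.243, 0.2402]
tool_rot: [0.012, 1.519, -0.013]
ft_force: [1.2, 0.1, 0.8]
grip_width: 0.003
```

Call:
jog_arm --claw '[0,0,0]' --pt "0 45 0" --pt "0 90 0" --pt "0 90 0" --roll '[0,0,0]'

```text
time: 15.75
position: [0.6205, 0.3426, 0.2377]
tool_rot: [0.005, 1.522, -0.003]
ft_force: [-0.6, -0.1, -0.4]
grip_width: 0.006
```

```bash
python3 lens.py 17 wrist top; python3 - <<'E'
import cv2
im=cv2.imread("pics/top17.png");cv2.imwrite("pics/c17.png",cv2.resize(im[100:330,120:320],None,fx=2.5,fy=2.5))
E
```

```text
pos [0.62052468 0.34257072 0.23773926] [ 0.00471037  1.52235373 -0.0026474 ] [-0.6 -0.1 -0.4]
   brass 221 [0.4335148  0.16322074 0.02116853] [122.85520362  14.87330317]
   brass 499 [0.46057437 0.0795556  0.02664333] [55.11222445 42.55911824]
   brass 306 [0.47211727 0.04195203 0.02958945] [25.89542484 54.43137255]
top ring depth 818 mean-radius fit [0.45766789 0.05992169] 0.05403147164280716
   refined [0.45766789 0.05992169] 0.05403147164280716 818
   brass 49 [0.43153151 0.16055188 0.02233305] [166.16326531 274.14285714]
   brass 52 [0.40466547 0.15188486 0.02170505] [170.15384615 287.17307692]
```

View pics/c17.png

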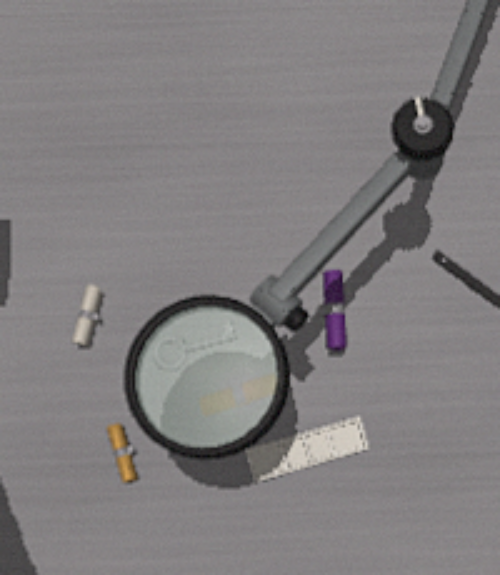

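The lens now sits over the brass cylinder. In the crop, the lens is at (208,375) and the cylinder shows through it at (237,395), an offset that comes from the oblique view. One more wrist look from directly above will check the centring without parallax.

Call:
jog_arm --claw '[0,0,0,0,0]' --pt "-40 0 0" --pt "-66 -40 -10" --pt "-66 -85 -25" --pt "-66 -130 -40" --pt "-66 -175 -55" --roll '[0,0,0,0,0]'

```text
time: 16.35
position: [0.5615, 0.1557, 0.3024]
tool_rot: [0.009, 1.521, -0.016]
ft_force: [0.7, -0.6, 0.1]
grip_width: 0.002
```

Call:
jog_arm --claw '[0,0,0,0,0]' --pt "0 -40 -10" --pt "0 -80 -20" --pt "0 -108 -25" --pt "0 -108 -25" --pt "0 -108 -25" --roll '[0,0,0,0,0]'

```text
time: 16.85
position: [0.5344, 0.0459, 0.3016]
tool_rot: [0.013, 1.52, -0.018]
ft_force: [0.1, 1.1, -0.4]
grip_width: 0.005
```

```bash
python3 lens.py 18 wrist; python3 - <<'E'
from h import *
s=get_state();T=toolT(s);im=cv2.imread("pics/wrist18.png")
hsv=cv2.cvtColor(im,cv2.COLOR_BGR2HSV)
m=(hsv[...,0]>8)&(hsv[...,0]<30)&(hsv[...,1]>45)
m[232:]=0
for b,st,c in blobs(m,40): print(st,c,ray("wrist",[c],.03,T)[0],ray("wrist",[c],.186,T)[0],hsv[b].mean(0))
E
```

```text
pos [0.53435184 0.04589566 0.3016384 ] [ 0.01343538  1.5203599  -0.01762891] [ 0.1  1.1 -0.4]
wrist ring depth 1747 mean-radius fit [0.45984405 0.05990012] 0.053260627411805476
   refined [0.45984405 0.05990012] 0.053260627411805476 1747
   brass 96 [0.40722204 0.15040814 0.02270464] [354.30208333  71.02083333]
   brass 84 [0.43347238 0.15861189 0.02260073] [359.4047619   91.02380952]
[349  63  12  18 161] [354.44720497  71.24223602] [0.40813503 0.1500822  0.03      ] [0.42507109 0.11512595 0.186     ] [ 17.99378882 101.59006211 202.58385093]
[353  83  13  17 162] [359.15432099  91.0308642 ] [0.43366411 0.15763807 0.03      ] [0.44177814 0.12007075 0.186     ] [ 17.7962963   98.51851852 197.52469136]
```

View pics/wrist18.png

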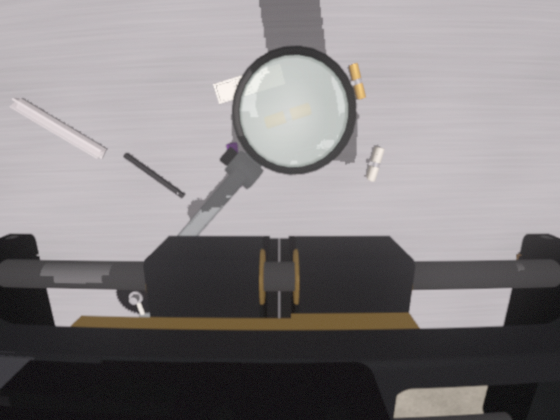

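The ring is at (295,111), and the cylinder shows through the glass at about (288,115).

```bash
python3 - <<'E'
from h import *
s=get_state();T=toolT(s);im=cv2.imread("pics/wrist18.png")
hsv=cv2.cvtColor(im,cv2.COLOR_BGR2HSV)
m=(hsv[...,0]>10)&(hsv[...,0]<35)&(hsv[...,1]>18);k=np.zeros_like(m);k[85:145,255:330]=1
for b,st,c in blobs(m&k,15): print(st,c,ray("wrist",[c],.031,T)[0])
p=np.argwhere(m&k)[:,::-1];r=cv2.minAreaRect(p.astype(np.float32));print(r,ray("wrist",[r[0]],.031,T)[0])
E
```

```text
[290 104  21  15 196] [300.10714286 110.87755102] [0.45891502 0.07667537 0.031     ]
[265 112  20  15 192] [274.640625 119.34375 ] [0.46968033 0.04119917 0.031     ]
((287.5500183105469, 115.14999389648438), (10.11928653717041, 45.85302734375), 71.56504821777344) [0.46434988 0.05924192 0.031     ]
```

```bash
python3 -c "
from bench import *
print(get_state()['time'],order.close_job())"
```

```text
the job is handed in; nothing more can be done
16.9 None
```

I loosened the nut by two full turns, then pushed the lens over the larger brass lock cylinder. The job was handed in at 16.9 s with the robot touching nothing. No verdict was reported, so these are my own last checks:

- **Nut:** I rolled the shut fingertip along the rim from the far side. The white mark ended about 11–12° past its starting direction, and the nut top was 2.5 mm higher. That agrees with two full turns plus about 0.2 rad, so it is slightly over. The upper arm was still in its parked position before I started pushing.
- **Lens:** I pushed the ring only with the fingertip. In the last wrist view the lens centre is at (0.460, 0.060) and the cylinder's middle at (0.464, 0.059), an offset of about 4.6 mm. About 4 mm of that is radial, because the cylinder lies slightly inside the circle the lens sweeps. The remaining 2.5 mm or so is overshoot along the arc, which I left uncorrected.
- **Other things:** The brass pieces were measured again and had not moved. The rest of the hardware I only looked at in the last pictures. I gripped nothing, and the highest force I read was about 19 N.

**Disagreements:**
- **Fingertip length:** The first pressing test met no contact, because the shut fingers end about 19 mm short of the stated TCP. I corrected for that.
- **Cameras:** The top and wrist cameras differ by 2–5 mm. I relied on the wrist view together with contact for the final placing.

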